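# Index the sample carousel to the pick-off post

### The arm

A 7-joint arm with a two-finger parallel gripper is mounted at the origin on the work surface. World frame = base frame: x ahead of the robot, y to its left, z up, the work surface at z = 0. Lengths are in m, angles in rad, forces in N, time in s.
With the tool pointing down it reaches from about 0.4 to 0.85 m from the base axis. Payload 6.9 kg.
Tool frame: the origin (TCP) lies at the very end of the fingers, on their centre line; the grasp point (between the pads) lies 19 mm behind it; y points along the fingers, x is the direction in which the jaws open and shut, and the axes are right-handed (so a half turn about y gives the same grasp; the last joint's range is limited). The gripper opens to 85 mm and grips with 20 to 120 N. Pads are 22 mm wide; open, the fingers measure 114 mm over their backs; the gripper's body (76 mm by 85 mm) begins 54 mm behind the grasp point. The pads swing forward as they close: fully open they stand 13 mm farther back than shut.
Start: joints at [1.415, 0.507, -0.238, 1.5, 0.126, 1.149, -0.155], TCP at [0.162, -0.604, 0.231] pointing down, gripper open.
Joint ranges: [-3.08, 3.08], [-0.24, 2.05], [-1.43, 1.35], [0, 2.5], [-1.52, 4.66], [0.17, 1.96], [-2.89, 2.89]. Speed limits (rad/s): [2.39, 2.39, 3.14, 3.14, 3.14, 3.14, 3.14].

### API

Orientations are given as a unit quaternion [x, y, z, w].
In Python, from workcell import ctrl gives the robot as it stands. The module is installed in compiled form; this text tells all that it offers.
- The arm moves only by the tool play_rows, never from a script. Its arguments are lists of equal length, an entry for each row: "linear": the shift along the tool's x, y, z in units of 60 mm (1.0 is 60 mm), a list of three; "twist": the turn, a rotation vector about the tool's x, y, z in units of 6 degrees (1.0 is 6 degrees), a list of three. In form: {"linear": [[x, y, z], ...], "twist": [[wx, wy, wz], ...]}. A call has 1 to 12 rows; each row is the pose to reach, as a shift and turn from the pose commanded when the call began, along the tool's axes at that moment; what a row does not reach only later rows make up. A row lasts 1/8 s, in which the tool goes at most 62.5 mm and 10.7 degrees, less where a joint would pass 70% of its speed; a pose out of reach is approached as far as the arm can. A call with a gripper value outside its range is refused whole. "hand" is the finger opening in mm, from 0 to 85.4, set as the call begins (left out, the last holds). The fingers move at their own pace and stop on an object; the grip force is fixed at half the most. Time passes only in rows, so rows that repeat a pose let the fingers close. It gives the time, the measured TCP pose, the force and the opening at its end, in the units of the state.
- ctrl.get_obs(): the state, without advancing time (a new reading comes with each control period).
- ctrl.grab_frame(name): name is "scene" or "top" or "wrist"; returns the picture (420x560x3 uint8, red, green, blue); there is no depth.
- ctrl.camera_model(name): a dict with "fx", "fy", "cx", "cy" (pixels), "dist_coeffs" ([k1, k2, p1, p2, k3] as OpenCV has them; the pictures are not rectified), "rvec" (rotation vector, rad) and "tvec" (3), from world to camera coordinates, as OpenCV has them; the wrist camera has in their place "hand_eye" (4x4, takes a point from camera to tool coordinates, whose origin is the TCP and whose axes are the tool frame's). Camera axes: x right, y down, z forward; pixel columns grow to the right and rows downward; lengths in m; the calibration is good to about 2 mm. A picture is of the moment at which its call begins: read the wrist's pose just before it. camera_model takes no time and is no camera call.
- ctrl.sign_off(): hands the job in, once; it reports no verdict.
The state is a dict: "t": time; "joint_positions": joint angles; "dq": joint speeds; "joint_efforts": joint torques, N m; "tool_pos": TCP position; "eef_rot": TCP orientation; "contact_force": force on the tool from outside, world axes, zero at the start; "ft_torque": the same for the moment, N m; "opening": finger opening in m.
Only numpy, scipy, OpenCV 4.12 (cv2) and the standard library are available. Lean on these libraries where they do the work, as an engineer would, in place of code of your own. Each camera call takes 0.05 s, during which the arm holds its last target. There are 200 camera calls.

### The job

The red-capped tube on the sample carousel is urgent: work the carousel's green-handled ratchet lever, one full stroke after another, until the red-capped tube stands right beside the post with the yellow ball, and stop there. Turn the carousel with the lever only, without touching the turntable or its tubes, and leave the lever free at the end.

Things in the scene. Friction and masses are not known exactly. Their poses are not given: they have to be found in the camera images.
- rack: Carousel turntable: white discs 196 mm wide, steel teeth out to 112 mm from the axis (30-40 mm above bench), 12 places 30 deg apart, capped tubes fixed in ten; hub top 114 mm up. Turns counterclockwise only (seen from above; may slip back under 9 deg), stays where left. Origin: on its upright axis, also the lever's pivot axis, at bench height; z up, x towards the red-capped tube.
- red_tube (a point): Centre of the top of the only red cap (17 mm wide) on the turntable, 80 mm from the axis, 108 mm above bench; other caps are blue, purple, grey. Each full lever stroke out to the second stop drives the turntable, in the later part of the stroke, one place (30 deg) counterclockwise; the first may give 23 to 35 deg as it may start off true. A stroke that ends on the stop leaves the tubes true.
- handle (a point): Top centre of the lever's green handle: upright post 24 mm wide, 100 mm high, 155 mm from the axis, on a flat dark arm (top 26 mm up, with a 44 mm pawl pin inboard). Starts at rest on its first stop, robot's side. Push it counterclockwise seen from above (there: to -y) 43 deg to a rigid stop; spring 1.5 to 4 N returns it. Back within 5 deg of rest it takes the next tooth; short strokes do nothing.
- yellow_post: Post with a yellow ball (28 mm wide, centre 125 mm up) on a thin rod, fixed 135 mm from the carousel's axis on the side away from the robot. Origin: centre of its foot, at bench height. Like posts with a blue and a white ball stand 30 deg apart; their order varies. The red tube starts 2, 3 or 4 places clockwise of it; in true place it stands 55 mm from the post, in line with the axis.
Mind the look-alikes: they are no part of the job. Leave any turquoise look-alike of the yellow_post alone.

How it is judged:
By the outcome, as a careful person would: the job done as asked, in the order asked, and still so for the second after the job is handed in, with the robot touching nothing.
It also fails if it takes over 48 s, if anything falls off the work surface, if the arm or the gripper's body presses on something with over 40 N, if the wrist force passes 120 N, or if a joint passes its speed limit or range.

## Working session

There is one attempt and no reset: what is moved stays moved. The work goes in short steps, Python scripts to look and compute and a tool call to move; the robot and the scene stay as the last step left them, time stands still between calls to the robot, and variables do not carry over. Pictures are saved under pics/ and viewed, about 8 in all and at most 12, crops included, and the job is handed in when it is done.

Besides the shell and the picture viewer there is one more tool, called after "Call:" in YAML: its name, and indented under it one key for each argument. play_rows: Moves the arm, as the interface text tells. Its arguments: {"type":"object","properties":{"linear":{"type":"array","items":{"type":"array","items":{"type":"number"}}},"twist":{"type":"array","items":{"type":"array","items":{"type":"number"}}},"hand":{"type":"number"}},"required":["linear","twist"]}

```bash
mkdir -p pics; cat > h.py <<'E'
import numpy as np,cv2
from workcell import ctrl
from scipy.spatial.transform import Rotation as R
def grab(n,f):
    im=ctrl.grab_frame(n); cv2.imwrite('pics/'+f,im[:,:,::-1]); return im
def ray(name,u,v,z):
    m=ctrl.camera_model(name);K=np.array([[m['fx'],0,m['cx']],[0,m['fy'],m['cy']],[0,0,1]])
    p=cv2.undistortPoints(np.array([[[u,v]]],float),K,np.array(m['dist_coeffs']))[0,0]
    Rm=cv2.Rodrigues(np.array(m['rvec'],float))[0];c=-Rm.T@np.array(m['tvec']).ravel();d=Rm.T@np.array([p[0],p[1],1])
    return c+d*(z-c[2])/d[2]
def proj(name,P):
    m=ctrl.camera_model(name);K=np.array([[m['fx'],0,m['cx']],[0,m['fy'],m['cy']],[0,0,1]])
    return cv2.projectPoints(np.array(P,float).reshape(-1,1,3),np.array(m['rvec'],float),np.array(m['tvec'],float),K,np.array(m['dist_coeffs']))[0][:,0]
E
python3 - <<'E'
from h import *
a=grab('scene','s0.png');b=grab('top','t0.png')
o=ctrl.get_obs();print({k:np.round(o[k],3) for k in o})
print(R.from_quat(o['eef_rot']).as_matrix().round(3))
E
```

```text
{'t': np.float64(0.1), 'joint_positions': array([ 1.414,  0.508, -0.238,  1.501,  0.126,  1.149, -0.155]), 'dq': array([ 0.002, -0.002,  0.   , -0.004, -0.   , -0.002,  0.002]), 'joint_efforts': array([-4.0000e-03, -6.2183e+01, -2.1940e+00, -2.5020e+01,  1.3000e-02,
        8.0000e-03, -0.0000e+00]), 'tool_pos': array([ 0.162, -0.603,  0.23 ]), 'eef_rot': array([-0.561,  0.431, -0.43 ,  0.561]), 'contact_force': array([-0.794, -0.201,  0.971]), 'ft_torque': array([-0.043,  0.022,  0.015]), 'opening': np.float64(0.086)}
[[ 0.259 -0.     0.966]
 [-0.966  0.002  0.259]
 [-0.002 -1.    -0.   ]]
```

View pics/t0.png

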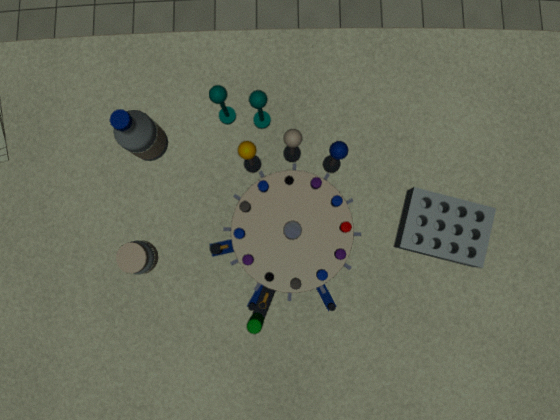

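View pics/s0.png

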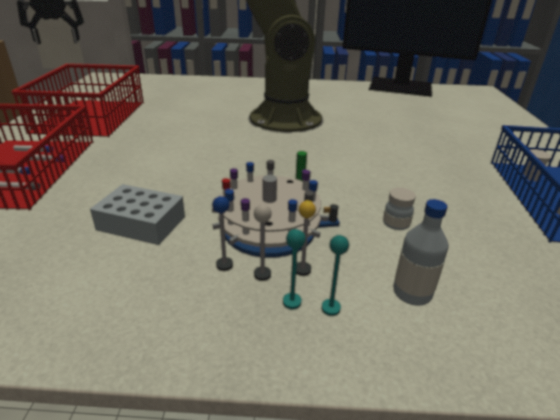

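```bash
python3 - <<'E'
from h import *
im=cv2.imread('pics/t0.png');hsv=cv2.cvtColor(im,cv2.COLOR_BGR2HSV)
def cen(lo,hi,box):
    m=cv2.inRange(hsv,lo,hi);k=np.zeros_like(m);x0,y0,x1,y1=box;k[y0:y1,x0:x1]=m[y0:y1,x0:x1]
    ys,xs=np.nonzero(k);return xs.mean(),ys.mean(),len(xs)
red=cen((0,150,90),(8,255,255),(330,210,360,240));grn=cen((50,120,50),(75,255,255),(235,310,275,345))
yel=cen((12,150,90),(30,255,255),(230,135,265,165))
hub=(292,230)
print(red,grn,yel)
H=ray('top',*hub,.114);r=ray('top',*red[:2],.108);g=ray('top',*grn[:2],.1);y=ray('top',*yel[:2],.125);f=ray('top',252,164,.0)
for n,p in dict(hub=H,red=r,grn=g,yel=y,foot=f).items():
    d=p-H;print(n,p.round(4),'dist',np.hypot(d[0],d[1]).round(4),'ang',np.degrees(np.arctan2(d[1],d[0])).round(1))
for b in ((282,130),(330,140)): pass
w=ray('top',292,138,.125);bl=ray('top',339,150,.125)
for p in (w,bl):
    d=p-H;print(p,np.hypot(d[0],d[1]),np.degrees(np.arctan2(d[1],d[0])))
a=cv2.resize(im[200:350,200:370],None,fx=4.5,fy=4,interpolation=cv2.INTER_CUBIC)
cv2.imwrite('pics/t0c.png',cv2.convertScaleAbs(a,alpha=1.5))
E
```

```text
(np.float64(345.86842105263156), np.float64(226.5), 76) (np.float64(253.77844311377245), np.float64(326.0419161676647), 167) (np.float64(245.91387559808612), np.float64(149.80861244019138), 209)
hub [ 0.6092 -0.0127  0.114 ] dist 0.0 ang 0.0
red [ 0.6135 -0.093   0.108 ] dist 0.0804 ang -87.0
grn [0.4667 0.0463 0.1   ] dist 0.1542 ang 157.5
yel [0.728  0.0536 0.125 ] dist 0.136 ang 29.1
foot [0.7276 0.0531 0.    ] dist 0.1354 ang 29.1
[ 0.74449087 -0.01466506  0.125     ] 0.13529872259767634 -0.8439983189378222
[ 0.72551668 -0.08354472  0.125     ] 0.1362017226927749 -31.355758125487345
```

View pics/t0c.png

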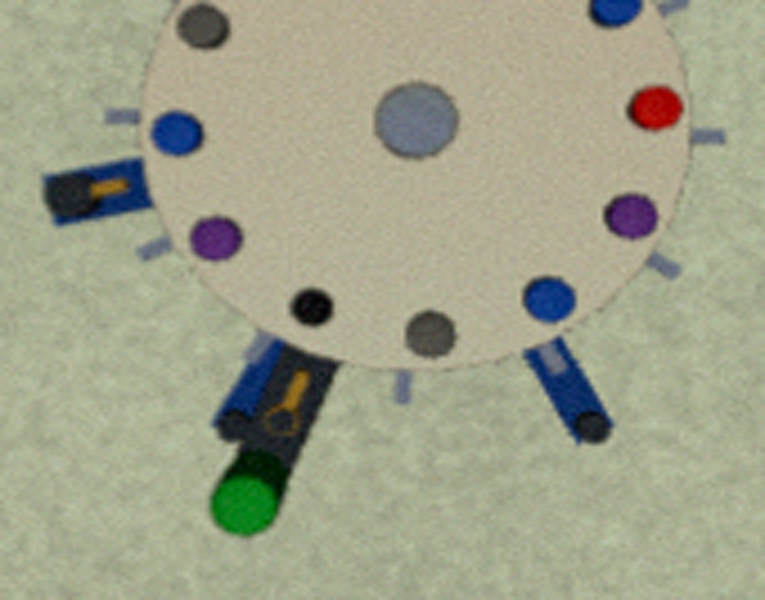

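The top view shows the axis at px (292,230), red cap (346,227), yellow ball (246,150) and green handle (254,326). Red is about 116° clockwise of yellow, so that means 4 strokes. The measured radii (80, 136 and 154 mm) match the ones given.

Call:
play_rows:
  linear:
    - [-0.4,0,0.7]
    - [-0.9,0,1.5]
    - [-1.5,0,2.4]
    - [-2.0,0,3.3]
    - [-2.6,0,4.2]
    - [-3.2,0,5.1]
    - [-3.65,0,5.9]
    - [-4.4,0,6.2]
    - [-5.3,0,6.5]
    - [-6.2,0,6.8]
    - [-7.1,0,7.1]
    - [-8.0,0,7.3]
  twist:
    - [0,0.2,0]
    - [0,0.4,0]
    - [0,0.7,0]
    - [0,1,0]
    - [0,1.3,0]
    - [0,1.6,0]
    - [0,1.9,0]
    - [0,2.2,0]
    - [0,2.5,0]
    - [0,2.5,0]
    - [0,2.5,0]
    - [0,2.5,0]
  hand: 0

```text
t: 1.6
tool_pos: [0.4605, -0.0247, 0.2312]
eef_rot: [-0.5, 0.5, -0.5, 0.5]
contact_force: [0.8, 0.1, -0.5]
opening: -0.0003
```

Call:
play_rows:
  linear:
    - [-0.8,0,0.1]
    - [-1.6,0,0.1]
    - [-2.2,0.2,0.1]
    - [-2.2,0.9,0.1]
    - [-2.2,1.6,0.1]
    - [-2.2,2.3,0.1]
    - [-2.2,2.85,0.1]
    - [-2.2,2.85,0.1]
  twist:
    - [0,0,0]
    - [0,0,0]
    - [0,0,0]
    - [0,0,0]
    - [0,0,0]
    - [0,0,0]
    - [0,0,0]
    - [0,0,0]

```text
t: 2.6
tool_pos: [0.4648, 0.1049, 0.0585]
eef_rot: [0.502, -0.501, 0.499, -0.499]
contact_force: [0.1, -0.4, -0.1]
opening: -0.0001
```

```bash
python3 - <<'E'
from h import *
grab('scene','s1.png');im=grab('top','t1.png')
print(ctrl.get_obs()['tool_pos'])
cv2.imwrite('pics/c1.png',cv2.convertScaleAbs(np.hstack([cv2.resize(cv2.imread('pics/t1.png')[200:350,180:330],(400,400)),cv2.resize(cv2.imread('pics/s1.png')[100:300,200:400],(400,400))]),alpha=1.4))
# planned end points of finger along arc
H=np.array([.6092,-.0127]);
for a in (157.5,170,180,190,200.5): print(a,(H+.155*np.array([np.cos(np.radians(a)),np.sin(np.radians(a))])).round(4))
E
```

```text
[0.46675478 0.10550883 0.06082376]
157.5 [0.466  0.0466]
170 [0.4566 0.0142]
180 [ 0.4542 -0.0127]
190 [ 0.4566 -0.0396]
200.5 [ 0.464 -0.067]
```

View pics/c1.png

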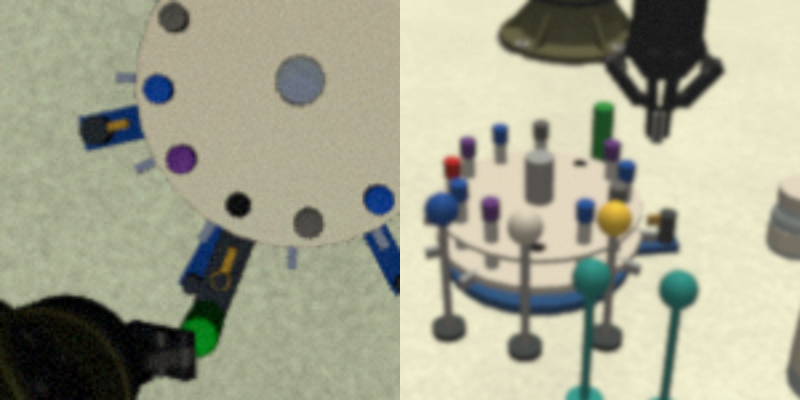

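The tip is beside the handle on its +y side. I'll raise it a little so the knuckles clear the handle top, then push along the arc.

Call:
play_rows:
  linear:
    - [0.2,-0.2,0]
    - [0.5,-0.25,0]
    - [0.7,-0.25,-0.04]
    - [0.9,-0.25,-0.1]
    - [1.1,-0.25,-0.15]
    - [1.3,-0.25,-0.19]
    - [1.5,-0.25,-0.21]
    - [1.7,-0.25,-0.21]
    - [1.9,-0.25,-0.19]
    - [2.05,-0.25,-0.17]
    - [2.2,-0.25,-0.13]
    - [2.2,-0.25,-0.13]
  twist:
    - [0,0,0]
    - [0,0,0]
    - [0,0,0]
    - [0,0,0]
    - [0,0,0]
    - [0,0,0]
    - [0,0,0]
    - [0,0,0]
    - [0,0,0]
    - [0,0,0]
    - [0,0,0]
    - [0,0,0]

```text
t: 4.2
tool_pos: [0.4592, -0.0277, 0.0752]
eef_rot: [0.5, -0.5, 0.501, -0.5]
contact_force: [-1.1, 2.6, -0.7]
opening: 0.0001
```

```bash
cat >> h.py <<'E'
H=np.array([.6092,-.0127])
def look(f=None):
    im=ctrl.grab_frame('top')[:,:,::-1];hsv=cv2.cvtColor(im,cv2.COLOR_RGB2HSV if 0 else cv2.COLOR_BGR2HSV)
    if f: cv2.imwrite('pics/'+f,im)
    o=ctrl.get_obs();print('t',o['t'],'tcp',o['tool_pos'].round(4),'F',o['contact_force'].round(1))
    for n,lo,hi,z,r in (('red',(0,150,70),(8,255,255),.108,(.07,.09)),('grn',(50,120,40),(75,255,255),.1,(.13,.18)),('yel',(12,150,90),(30,255,255),.125,(.12,.15))):
        N,_,s,c=cv2.connectedComponentsWithStats(cv2.inRange(hsv,lo,hi))
        for i in range(1,N):
            if s[i,4]<15: continue
            d=ray('top',*c[i],z)[:2]-H
            if r[0]<np.hypot(*d)<r[1]: print(n,s[i,4],'r',np.hypot(*d).round(4),'ang',(np.degrees(np.arctan2(d[1],d[0]))%360).round(1))
E
python3 -c "
from h import *
look('t2.png')"
```

```text
t 4.25 tcp [ 0.459  -0.0271  0.0752] F [-1.6  2.9 -1.1]
red 82 r 0.0802 ang 294.1
yel 225 r 0.136 ang 29.1
```

Call:
play_rows:
  linear:
    - [0.08,0,0.03]
    - [0.14,0,0.04]
    - [0.18,0,0.05]
    - [0.18,0,0.05]
  twist:
    - [0,0,0]
    - [0,0,0]
    - [0,0,0]
    - [0,0,0]

```text
t: 4.75
tool_pos: [0.4621, -0.0377, 0.0754]
eef_rot: [0.5, -0.5, 0.5, -0.5]
contact_force: [-1.2, 3.3, -0.9]
opening: 0.0001
```

```bash
python3 -c "
from h import *
look()"
```

```text
t 4.8 tcp [ 0.462  -0.0376  0.0753] F [-0.4  2.5 -2. ]
red 82 r 0.0801 ang 297.5
yel 222 r 0.136 ang 29.2
```

Call:
play_rows:
  linear:
    - [0.05,0,0.01]
    - [0.1,0,0.02]
    - [0.15,0,0.03]
    - [0.15,0,0.03]
  twist:
    - [0,0,0]
    - [0,0,0]
    - [0,0,0]
    - [0,0,0]

```text
t: 5.3
tool_pos: [0.4633, -0.0424, 0.0753]
eef_rot: [-0.5, 0.5, -0.498, 0.502]
contact_force: [-1.7, 17.2, 1.8]
opening: 0.0001
```

```bash
python3 -c "
from h import *
look()"
```

```text
t 5.35 tcp [ 0.4633 -0.0424  0.0753] F [-3.1 17.8  0.5]
red 84 r 0.0803 ang 299.1
yel 223 r 0.136 ang 29.2
```

On the stop (18 N), with red at 299.1°, exactly 90° short of yellow. Next I'll let the lever return and do stroke 2.

Call:
play_rows:
  linear:
    - [-0.15,0,-0.05]
    - [-0.35,0,-0.1]
    - [-0.6,0,-0.15]
    - [-0.85,0,-0.16]
    - [-1.1,0,-0.15]
    - [-1.35,0,-0.12]
    - [-1.6,0,-0.05]
    - [-1.85,0,0.02]
    - [-2.1,0,0.05]
    - [-2.35,0,0.05]
    - [-2.35,0,0.05]
    - [-2.35,0,0.05]
  twist:
    - [0,0,0]
    - [0,0,0]
    - [0,0,0]
    - [0,0,0]
    - [0,0,0]
    - [0,0,0]
    - [0,0,0]
    - [0,0,0]
    - [0,0,0]
    - [0,0,0]
    - [0,0,0]
    - [0,0,0]

```text
t: 6.85
tool_pos: [0.4663, 0.0939, 0.0752]
eef_rot: [0.5, -0.5, 0.5, -0.5]
contact_force: [-0.8, 0.1, -0.4]
opening: -0.0001
```

```bash
python3 -c "
from h import *
look()"
```

```text
t 6.9 tcp [0.4664 0.0938 0.0752] F [ 0.5 -0.1  1. ]
red 78 r 0.0799 ang 299.1
grn 65 r 0.1481 ang 157.1
yel 223 r 0.136 ang 29.1
```

The lever is back at rest (157°) and red held its place. Stroke 2:

Call:
play_rows:
  linear:
    - [0.25,0,0]
    - [0.45,0,-0.02]
    - [0.7,0,-0.1]
    - [0.95,0,-0.17]
    - [1.2,0,-0.2]
    - [1.4,0,-0.21]
    - [1.6,0,-0.2]
    - [1.8,0,-0.17]
    - [1.98,0,-0.14]
    - [2.12,0,-0.11]
    - [2.22,0,-0.08]
    - [2.28,0,-0.07]
  twist:
    - [0,0,0]
    - [0,0,0]
    - [0,0,0]
    - [0,0,0]
    - [0,0,0]
    - [0,0,0]
    - [0,0,0]
    - [0,0,0]
    - [0,0,0]
    - [0,0,0]
    - [0,0,0]
    - [0,0,0]

```text
t: 8.4
tool_pos: [0.4628, -0.0423, 0.0753]
eef_rot: [-0.5, 0.5, -0.5, 0.5]
contact_force: [-2.5, 11.5, -0.2]
opening: -0.0002
```

Call:
play_rows:
  linear:
    - [0.04,0,0.01]
    - [0.07,0,0.02]
    - [0.07,0,0.02]
  twist:
    - [0,0,0]
    - [0,0,0]
    - [0,0,0]

```text
t: 8.78
tool_pos: [0.4627, -0.0424, 0.0752]
eef_rot: [-0.5, 0.5, -0.498, 0.502]
contact_force: [-5.9, 15.6, 3.3]
opening: 0.0001
```

```bash
python3 -c "
from h import *
look()"
```

```text
t 8.825 tcp [ 0.4627 -0.0424  0.0752] F [-5.7 16.8  3. ]
red 82 r 0.08 ang 329.1
yel 219 r 0.1361 ang 29.2
```

Red is at 329.1°, also on the stop. Return and stroke 3, stopping before a check.

Call:
play_rows:
  linear:
    - [-0.15,0,-0.05]
    - [-0.35,0,-0.1]
    - [-0.6,0,-0.15]
    - [-0.85,0,-0.16]
    - [-1.1,0,-0.15]
    - [-1.35,0,-0.12]
    - [-1.6,0,-0.05]
    - [-1.85,0,0.02]
    - [-2.1,0,0.05]
    - [-2.35,0,0.05]
    - [-2.35,0,0.05]
    - [-2.35,0,0.05]
  twist:
    - [0,0,0]
    - [0,0,0]
    - [0,0,0]
    - [0,0,0]
    - [0,0,0]
    - [0,0,0]
    - [0,0,0]
    - [0,0,0]
    - [0,0,0]
    - [0,0,0]
    - [0,0,0]
    - [0,0,0]

```text
t: 10.32
tool_pos: [0.4663, 0.0939, 0.0752]
eef_rot: [0.5, -0.5, 0.5, -0.5]
contact_force: [-0.4, 0.7, -0.6]
opening: -0.0001
```

```bash
python3 -c "
from h import *
look()"
```

```text
t 10.375 tcp [0.4664 0.0937 0.0752] F [-0.3  0.2 -0. ]
red 88 r 0.0801 ang 329.0
grn 66 r 0.1481 ang 157.1
yel 226 r 0.1359 ang 29.2
```

Call:
play_rows:
  linear:
    - [0.25,0,0]
    - [0.45,0,-0.02]
    - [0.7,0,-0.1]
    - [0.95,0,-0.17]
    - [1.2,0,-0.2]
    - [1.4,0,-0.21]
    - [1.6,0,-0.2]
    - [1.8,0,-0.17]
    - [1.98,0,-0.14]
    - [2.12,0,-0.11]
    - [2.22,0,-0.08]
    - [2.28,0,-0.07]
  twist:
    - [0,0,0]
    - [0,0,0]
    - [0,0,0]
    - [0,0,0]
    - [0,0,0]
    - [0,0,0]
    - [0,0,0]
    - [0,0,0]
    - [0,0,0]
    - [0,0,0]
    - [0,0,0]
    - [0,0,0]

```text
t: 11.88
tool_pos: [0.4627, -0.0423, 0.0753]
eef_rot: [-0.5, 0.5, -0.5, 0.5]
contact_force: [-3.7, 12.5, -1.4]
opening: 0.0002
```

Call:
play_rows:
  linear:
    - [0.04,0,0.01]
    - [0.07,0,0.02]
    - [0.07,0,0.02]
  twist:
    - [0,0,0]
    - [0,0,0]
    - [0,0,0]

```text
t: 12.25
tool_pos: [0.4627, -0.0424, 0.0753]
eef_rot: [-0.5, 0.5, -0.498, 0.502]
contact_force: [-6.0, 15.4, 3.5]
opening: 0.0005
```

```bash
python3 -c "
from h import *
look()"
```

```text
t 12.3 tcp [ 0.4627 -0.0424  0.0752] F [-6.1 17.4  3.6]
red 82 r 0.0801 ang 358.8
yel 220 r 0.1359 ang 29.1
```

Red is at 358.8°, so one more stroke is needed.

Call:
play_rows:
  linear:
    - [-0.15,0,-0.05]
    - [-0.35,0,-0.1]
    - [-0.6,0,-0.15]
    - [-0.85,0,-0.16]
    - [-1.1,0,-0.15]
    - [-1.35,0,-0.12]
    - [-1.6,0,-0.05]
    - [-1.85,0,0.02]
    - [-2.1,0,0.05]
    - [-2.35,0,0.05]
    - [-2.35,0,0.05]
    - [-2.35,0,0.05]
  twist:
    - [0,0,0]
    - [0,0,0]
    - [0,0,0]
    - [0,0,0]
    - [0,0,0]
    - [0,0,0]
    - [0,0,0]
    - [0,0,0]
    - [0,0,0]
    - [0,0,0]
    - [0,0,0]
    - [0,0,0]

```text
t: 13.8
tool_pos: [0.4663, 0.0939, 0.0752]
eef_rot: [0.5, -0.5, 0.5, -0.5]
contact_force: [0.2, -1.0, -0.2]
opening: -0.0004
```

```bash
python3 -c "
from h import *
look()"
```

```text
t 13.85 tcp [0.4664 0.0938 0.0752] F [-0.3 -0.2 -0.7]
red 90 r 0.0802 ang 358.7
grn 70 r 0.1481 ang 157.2
yel 226 r 0.1359 ang 29.2
```

Call:
play_rows:
  linear:
    - [0.25,0,0]
    - [0.45,0,-0.02]
    - [0.7,0,-0.1]
    - [0.95,0,-0.17]
    - [1.2,0,-0.2]
    - [1.4,0,-0.21]
    - [1.6,0,-0.2]
    - [1.8,0,-0.17]
    - [1.98,0,-0.14]
    - [2.12,0,-0.11]
    - [2.22,0,-0.08]
    - [2.28,0,-0.07]
  twist:
    - [0,0,0]
    - [0,0,0]
    - [0,0,0]
    - [0,0,0]
    - [0,0,0]
    - [0,0,0]
    - [0,0,0]
    - [0,0,0]
    - [0,0,0]
    - [0,0,0]
    - [0,0,0]
    - [0,0,0]

```text
t: 15.35
tool_pos: [0.4628, -0.0423, 0.0753]
eef_rot: [-0.5, 0.5, -0.5, 0.5]
contact_force: [-3.7, 13.2, -0.2]
opening: -0.0003
```

Call:
play_rows:
  linear:
    - [0.04,0,0.01]
    - [0.07,0,0.02]
    - [0.07,0,0.02]
  twist:
    - [0,0,0]
    - [0,0,0]
    - [0,0,0]

```text
t: 15.72
tool_pos: [0.4627, -0.0424, 0.0752]
eef_rot: [-0.5, 0.5, -0.498, 0.502]
contact_force: [-5.1, 15.6, 4.0]
opening: 0.0
```

```bash
python3 -c "
from h import *
look()"
```

```text
t 15.775 tcp [ 0.4627 -0.0424  0.0753] F [-5.  15.6  2.7]
red 82 r 0.08 ang 28.7
yel 222 r 0.136 ang 29.2
```

Red is in line with the yellow post. I'll release the lever, back away and lift clear.

Call:
play_rows:
  linear:
    - [-0.15,0,-0.05]
    - [-0.35,0,-0.1]
    - [-0.6,0,-0.15]
    - [-0.85,0,-0.16]
    - [-1.1,0,-0.15]
    - [-1.35,0,-0.12]
    - [-1.6,0,-0.05]
    - [-1.85,0,0.02]
    - [-2.1,0,0.05]
    - [-2.4,0,0.05]
    - [-2.9,0,0.05]
    - [-3.4,0,0.05]
  twist:
    - [0,0,0]
    - [0,0,0]
    - [0,0,0]
    - [0,0,0]
    - [0,0,0]
    - [0,0,0]
    - [0,0,0]
    - [0,0,0]
    - [0,0,0]
    - [0,0,0]
    - [0,0,0]
    - [0,0,0]

```text
t: 17.27
tool_pos: [0.4664, 0.1583, 0.0751]
eef_rot: [0.5, -0.5, 0.5, -0.499]
contact_force: [0.2, 0.5, 1.2]
opening: -0.0002
```

Call:
play_rows:
  linear:
    - [0,-0.6,0]
    - [-0.3,-1.2,0]
    - [-0.6,-1.8,0]
    - [-0.6,-2.2,0]
    - [-0.6,-2.2,0]
    - [-0.6,-2.2,0]
  twist:
    - [0,0,0]
    - [0,0,0]
    - [0,0,0]
    - [0,0,0]
    - [0,0,0]
    - [0,0,0]

```text
t: 18.02
tool_pos: [0.4661, 0.1931, 0.2065]
eef_rot: [0.5, -0.5, 0.5, -0.499]
contact_force: [0.5, -0.8, 0.2]
opening: 0.0001
```

```bash
python3 -c "
from h import *
look('t9.png')"
```

```text
t 18.075 tcp [0.466  0.193  0.2062] F [-0.6  0.1 -1.4]
red 88 r 0.08 ang 28.7
grn 175 r 0.1539 ang 157.5
yel 216 r 0.1361 ang 29.2
```

View pics/t9.png

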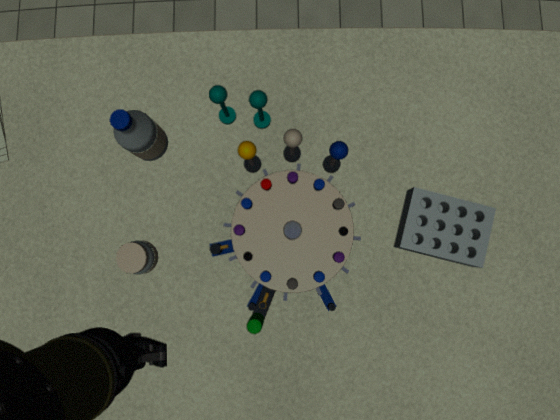

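The red cap, px (266,184), stands beside the yellow-ball post at (247,150). The lever is at rest with its handle at (254,326), and the arm is clear.

```bash
python3 -c "
from workcell import ctrl
print(ctrl.sign_off())"
```

```text
the job is handed in; nothing more can be done
None
```

The red-capped tube now stands beside the yellow-ball post. It took four full strokes of the green lever, pushed with closed fingers, and I handed the job in at about 18 s.

- **Strokes:** each one ended on the second stop, at about 16–18 N. The first moved the turntable about 26°, and the next three about 30° each.
- **Lever:** it came back to rest (about 157°) after every stroke. It is free at the end, at 157.5° as at the start.
- **Final position:** the last picture puts the red cap at 28.7° around the axis and the post at 29.2°. That 0.5° difference is within the camera's calibration error.
- **Clearance:** the arm ended lifted clear and touching nothing. It moved the carousel through the lever handle only.

No check failed. While the fingers pushed, they hid the handle from the top camera, so I judged the end of each stroke by the force and the red cap's angle.

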